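# Clean a board's contacts, then release the catch and hold the board tester's lever down

### The job

Take the contact-cleaning pen from its stand, hold it upright and draw its tip slowly (about two seconds) and lightly along the whole row of gold contacts on the board in the tester, from the safety catch's side to the other end, then hang the pen back in its stand and let go. Next flip the safety catch right over to the outside, and only then pull the tester's lever by its grip forward and fully down to its stop to test the board. Finish while still holding the lever down (it springs up if let go), with the catch left flipped and everything else on the bench left where it was.

Things in the scene. Friction and masses are not known exactly. Their poses are not given: they have to be found in the camera images.
- press: Board tester fixed to the bench, 260 x 220 mm base, column and head 165 mm high. Origin: centre of the base's underside, on the bench; z up, -x its front (to the robot, turned up to 0.3 rad), +y the catch's side. In this frame, mm: lever pivot axis along y at x 70, z 150; catch hinge axis along x at y 95, z 150; head's front at x -48, top z 165; pressure plate below the head, its front edge x -40.
- press_row (a point): Centre of the straight row of 12 gold contacts on the board's top face near its front edge, at (-92, 0, 50) mm of press and with its axes. The row runs along y, from y = +29 mm (the catch's side, where the stroke starts) to y = -29 mm; each contact is 10 mm long in x. z = 0 is the board's top face, 50 mm above the bench.
- board: Green circuit board 120 x 86 x 4 mm lying level in the tester's nest and fixed there; origin at the centre of its underside, axes as press.
- pen_grip (a point): Contact-cleaning pen: round grey barrel 12 mm in diameter, 160 mm long, tip down, 45 g, upright. This point is on its axis 120 mm above the tip's end (40 mm below its top), in the middle of the free barrel where it is grasped; z up along the pen. A black collar (24 mm wide, 6 mm thick) has its underside 75 mm above the tip's end.
- pen_tip (a point): Lower end of the pen's white fibre tip, 5 mm in diameter. The tip is sprung: it gives up to 8 mm along the pen, with 0.4 N at first touch and about 2.2 N when pushed all the way in; press it in by 3 to 5 mm.
- pen_collar (a point): Point on the pen's axis at the underside of its collar, 75 mm above the tip's end; z along the pen.
- stand_mouth (a point): Centre of the mouth of the pen stand: upright aluminium tube, 30 mm outside, 17 mm bore, mouth 85 mm above the bench, on a 60 mm round foot, fixed; to the left or right of the press. The pen hangs in it upright with its collar resting on the mouth (pen_collar within 3 mm of this point).
- catch (a joint): Safety catch, rad: 0 = upright, blocking the lever (starts at 0 to 0.12); 1.7 = folded right over to the outside (+y of the press), a little below level. It stays where it is left; about 1 N at the knob moves it.
- catch_knob (a point): Centre of the black ball knob, 18 mm in diameter, on the front end of the catch's finger bar (9 mm thick, along x). In the frame of press it moves on a circle: x = 9, y = 95 + 62 sin(catch), z = 150 + 62 cos(catch) mm. Free for 25 mm or more on both sides and from above.
- lever (a joint): Lever of the tester, rad: 0 = up, leaning slightly back; 1.6 = fully down at its stop. A spring drives it back up: about 2.5 N at the grip at the start and 6 N when down. While the catch stands upright it is blocked after about 0.04 rad.
- jar: Small jar with a black lid, 48 mm wide and 60 mm high, loose; leave alone. Origin at its underside.
- breadboard: White breadboard 56 x 168 x 15 mm with modules, loose; leave alone. Origin at its underside.
- multimeter: Black hand multimeter 150 x 75 x 40 mm lying face up, loose; leave alone. Origin at its underside.
- screwdriver: Screwdriver 180 mm long lying on the bench, loose; leave alone.
- spareboard: Small blue circuit board 70 x 50 x 18 mm, loose; leave alone. Origin at its underside.
- reel: Metal reel 60 mm wide, 45 mm high, standing, loose; leave alone. Origin at its underside.
- sample: Off-white round sample on a white dish, 132 mm wide, 45 mm high, loose; leave alone. Origin at its underside.
- lever_grip (a point): Black round grip of the lever, 18 mm in diameter, 110 mm long, level along y of the press between the lever's two arms; origin at its centre. In the frame of press it moves on a circle: x = 70 - 160 cos(a), y = 0, z = 150 + 160 sin(a) mm, a = 1.745 - lever. Can be held from above, fingers on its front and back; it turns between them on the way.
Things that resemble listed ones, but are neither listed nor needed, are in the scene too. What is shaped like the part that bears pen_grip but orange is not meant.

How it is judged:
By the outcome, as a careful person would: the job done as asked, in the order asked, and still so for the second after the job is handed in, while the arm keeps its last pose, push and grip.
It also fails if it takes over 72 s, if anything falls off the work surface, if the arm or the gripper's body presses on something with over 40 N, if the wrist force passes 120 N, or if a joint passes its speed limit or range.

### The arm

A 6-joint arm with a two-finger parallel gripper is mounted at the origin on the work surface. World frame = base frame: x ahead of the robot, y to its left, z up, the work surface at z = 0. Lengths are in m, angles in rad, forces in N, time in s.
With the tool pointing down it reaches from about 0.35 to 0.775 m from the base axis. Payload 5.5 kg.
Tool frame: the origin (TCP) lies between the finger pads; the fingertips stand 19 mm ahead of it and the grasp point (between the pads) is the TCP; z points along the fingers, x is the direction in which the jaws open and shut, and the axes are right-handed (so a half turn about z gives the same grasp; the last joint's range is limited). The gripper opens to 85 mm and grips with 20 to 120 N. Pads are 22 mm wide; open, the fingers measure 114 mm over their backs; the gripper's body (76 mm by 85 mm) begins 54 mm behind the grasp point. The pads swing forward as they close: fully open they stand 13 mm farther back than shut.
Start: joints at [-1.448, 0.313, 0.046, 1.304, 0, 1.431], TCP at [0.149, -0.555, 0.25] pointing down, gripper open.
Joint ranges: [-2.76, 2.76], [-0.86, 1.69], [-1.03, 1.26], [-2.2, 2.34], [-1.47, 1.5], [-3.14, 3.14]. Speed limits (rad/s): [2.57, 2.57, 3.14, 3.14, 3.14, 3.14].

### API

Orientations are given as a unit quaternion [w, x, y, z].
In Python, from workcell import env gives the robot as it stands. The module is installed in compiled form; this text tells all that it offers.
- The arm moves only by the tool carry_out, never from a script. Its argument "steps" is a list of rows, each a list of 7 numbers: the gripper command: -1 is shut, 1 is fully open, values between are in proportion, then the shift along the tool's x, y, z in m, then the turn, a rotation vector about the tool's x, y, z in rad. A call has 1 to 20 rows; each row shifts and turns the commanded pose from where the row before left it, along the tool's axes as they then stand; what a row does not reach is not made up. A row lasts 1/8 s, in which the tool goes at most 62.5 mm and 10.7 degrees, less where a joint would pass 70% of its speed; a pose out of reach is approached as far as the arm can. A call with a gripper value outside its range is refused whole. The fingers move at their own pace and stop on an object; "grip_force" is the grip in N (left out, the last holds). Time passes only in rows, so rows that do not move let the fingers close. It gives the time, the measured TCP pose, the force and the opening at its end, in the units of the state.
- env.get_state(): the state, without advancing time (a new reading comes with each control period).
- env.read_camera(name): name is "side" or "top" or "wrist"; returns a dict with "color" (400x640x3 uint8, red, green, blue), "K" (3x3 intrinsics, pixels), "R" (3x3) and "t" (3): a world point X has camera coordinates R X + t. Camera axes: x right, y down, z forward; pixel columns grow to the right and rows downward; lengths in m; the calibration is good to about 2 mm. The wrist camera is an equidistant fisheye: a pixel r from the principal point sees the ray r / f radians off the axis. A picture is of the moment at which its call begins. There is no depth.
- env.hand_in(): hands the job in, once; it reports no verdict.
The state is a dict: "clock": time; "joint_pos": joint angles; "qvel": joint speeds; "tau": joint torques, N m; "tcp_pos": TCP position; "orientation": TCP orientation; "wrist_force": force on the tool from outside, world axes, zero at the start; "ft_torque": the same for the moment, N m; "finger_gap": finger opening in m.
Only numpy, scipy, OpenCV 4.12 (cv2) and the standard library are available. Lean on these libraries where they do the work, as an engineer would, in place of code of your own. Each camera call takes 0.05 s, during which the arm holds its last target. There are 200 camera calls.

## Working session

There is one attempt and no reset: what is moved stays moved. The work goes in short steps, Python scripts to look and compute and a tool call to move; the robot and the scene stay as the last step left them, time stands still between calls to the robot, and variables do not carry over. Pictures are saved under pics/ and viewed, about 8 in all and at most 12, crops included, and the job is handed in when it is done.

Besides the shell and the picture viewer there is one more tool, called as name([rows], argument=value, ...), one row to a line, values as JSON. carry_out: Moves the arm, as the interface text tells. Its arguments: {"type":"object","properties":{"steps":{"type":"array","items":{"type":"array","items":{"type":"number"}}},"grip_force":{"type":"number"}},"required":["steps"]}

```bash
mkdir -p pics; python3 - <<'E'
from workcell import env
import cv2,numpy as np
for n in ["top","side"]:
    c=env.read_camera(n); cv2.imwrite(f"pics/{n}0.png",c["color"][:,:,::-1]); np.savez(f"pics/{n}0.npz",**c)
    print(n,c["K"].round(1).tolist(),c["R"].round(3).tolist(),c["t"].round(3).tolist(), (-c["R"].T@c["t"]).round(3))
s=env.get_state();print({k:np.round(v,3).tolist() for k,v in s.items()})
E
```

```text
top [[495.0, 0.0, 315.9], [0.0, 495.0, 191.5], [0.0, 0.0, 1.0]] [[-0.012, -1.0, -0.001], [-0.993, 0.012, -0.122], [0.122, -0.001, -0.993]] [-0.025, 0.558, 1.51] [ 0.37  -0.031  1.567]
side [[368.3, 0.0, 318.2], [0.0, 368.3, 200.9], [0.0, 0.0, 1.0]] [[-0.995, -0.102, 0.013], [-0.076, 0.651, -0.755], [0.069, -0.752, -0.656]] [0.538, 0.183, 1.145] [0.47  0.796 0.882]
{'clock': 0.1, 'joint_pos': [-1.448, 0.314, 0.045, 1.304, -0.0, 1.431], 'qvel': [0.0, -0.002, 0.003, 0.001, -0.001, -0.0], 'tau': [0.002, -48.173, 29.924, 0.013, -0.0, 0.0], 'tcp_pos': [0.149, -0.555, 0.249], 'orientation': [-0.001, 0.794, -0.608, -0.001], 'wrist_force': [0.419, 0.233, 0.029], 'ft_torque': [-0.012, 0.038, -0.028], 'finger_gap': 0.085}
```

View pics/top0.png

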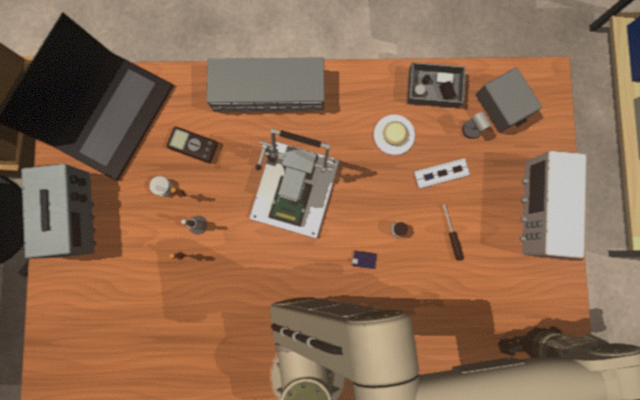

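View pics/side0.png

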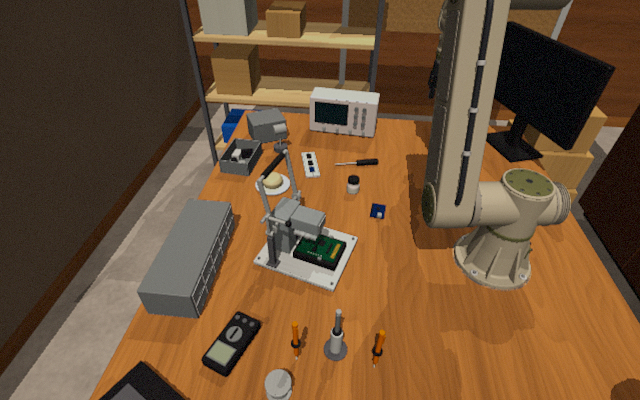

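The top view shows the press at (295,185), the grey pen in its stand at (193,224) and the orange look-alikes at (178,190) and (180,256). In the side view the grey pen is at (337,330), with the orange ones at (296,335) and (378,345). The one I want is the grey one in the tube. I'll check it and the press in one close crop.

```bash
cat > h.py <<'E'
import numpy as np,cv2
def load(n): return dict(np.load(f"pics/{n}.npz"))
def ray(c,u,v):
    d=c["R"].T@np.linalg.inv(c["K"])@np.array([u,v,1.]); return -c["R"].T@c["t"],d/np.linalg.norm(d)
def onz(c,u,v,z):
    o,d=ray(c,u,v); return o+d*(z-o[2])/d[2]
def tri(c1,p1,c2,p2):
    o1,d1=ray(c1,*p1);o2,d2=ray(c2,*p2)
    s=np.linalg.lstsq(np.c_[d1,-d2],o2-o1,rcond=None)[0]
    a=o1+s[0]*d1;b=o2+s[1]*d2; return (a+b)/2,np.linalg.norm(a-b)
def proj(c,X):
    p=c["K"]@(c["R"]@np.asarray(X)+c["t"]); return p[:2]/p[2]
E
python3 - <<'E'
from h import *
t=load("top0")["color"][:,:,::-1];s=load("side0")["color"][:,:,::-1]
a=cv2.resize(t[120:270,160:345],None,fx=4,fy=4,interpolation=2)[:,:]
b=cv2.resize(s[145:370,240:400],None,fx=2.6,fy=2.6,interpolation=2)
cv2.imwrite("pics/ct.png",a);print(a.shape,b.shape)
cv2.imwrite("pics/cs.png",cv2.resize(s[140:370,240:400],None,fx=2.6,fy=2.6,interpolation=2))
E
```

```text
(600, 740, 3) (585, 416, 3)
```

View pics/ct.png

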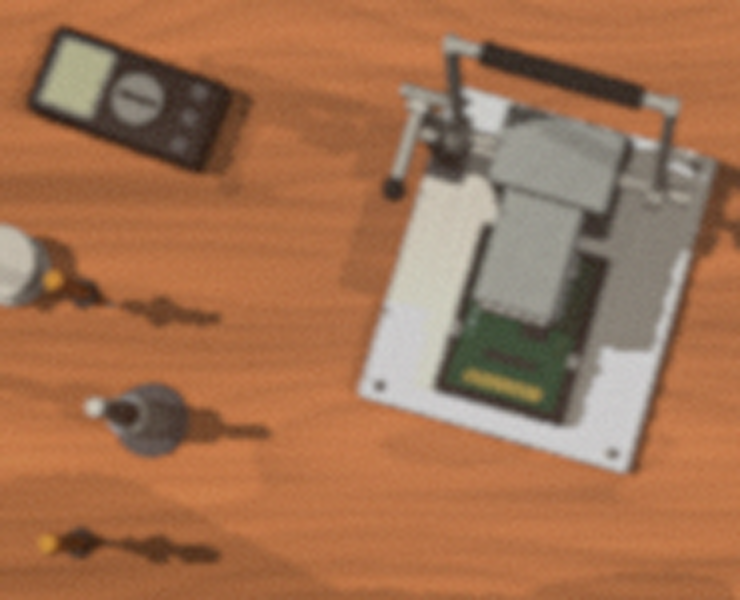

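View pics/cs.png

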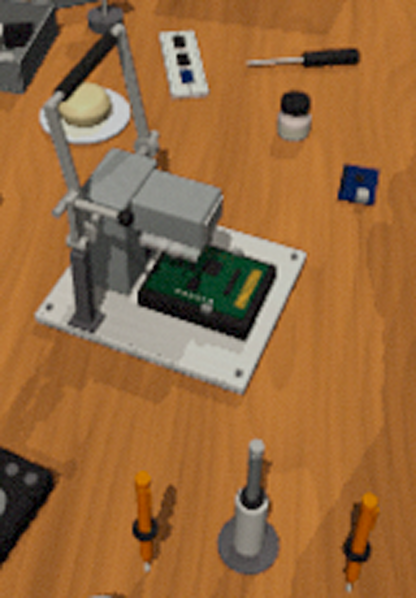

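The crops confirm the grey pen in the aluminium tube: its top is at top-view (184,222) and side-view (339,311). The knob is at top (258,167) and side (288,223), and the gold row and lever grip are clear in both views.

```bash
python3 - <<'E'
from h import *
T=load("top0");S=load("side0")
ct=lambda u,v:(u/4+160-.4,v/4+120-.4); cs=lambda u,v:(u/2.6+240-.3,v/2.6+140-.3)
def gold(c,x0,x1,y0,y1):
    h=cv2.cvtColor(c["color"],cv2.COLOR_RGB2HSV);m=cv2.inRange(h,(18,110,90),(38,255,255));k=np.zeros_like(m);k[y0:y1,x0:x1]=m[y0:y1,x0:x1]
    p=cv2.findNonZero(k).reshape(-1,2); return p,cv2.minAreaRect(p)
for n,c,b in (("T",T,(265,305,205,228)),("S",S,(325,350,235,262))):
    p,r=gold(c,*b); q=np.array([onz(c,*x,.05)[:2] for x in p]); m=q.mean(0);w,v=np.linalg.eigh(np.cov((q-m).T)); d=v[:,1]*np.sign(v[1,1])
    print("row",n,len(p),m.round(4),"yaw",np.arctan2(-d[0],d[1]).round(3),"len",np.ptp((q-m)@d).round(3),"wid",np.ptp((q-m)@v[:,0]).round(3))
print("knob",tri(T,ct(393,187),S,cs(125,215)))
print("pen top",tri(T,ct(96,407),S,cs(257,445)))
print("mouth onz top(rim centre ~ (123,413))",onz(T,*ct(124,413),.085), "side",onz(S,*cs(253,498),.085))
print("foot",onz(T,*ct(152,419),.003),onz(S,*cs(248,543),.003))
print("grip ends",tri(T,ct(487,55),S,cs(58,93)),tri(T,ct(640,95),S,cs(113,37)))
# base corners
cs4=[onz(T,*ct(*p),.0) for p in ((358,392),(632,470),(715,158))]; print("corners",np.round(cs4,3).tolist())
E
```

```text
row T 61 [0.4813 0.0628] yaw -0.285 len 0.058 wid 0.011
row S 69 [0.4845 0.0617] yaw -0.304 len 0.061 wid 0.013
knob (array([0.60795024, 0.12739195, 0.21751155]), np.float64(0.0022062449913001175))
pen top (array([0.46162595, 0.34177822, 0.17119527]), np.float64(0.0025262524762801023))
mouth onz top(rim centre ~ (123,413)) [0.46120996 0.34388606 0.085     ] side [0.46229103 0.34116909 0.085     ]
foot [0.46126052 0.34246877 0.003     ] [0.46326138 0.34155967 0.003     ]
grip ends (array([0.68066089, 0.05614616, 0.30798433]), np.float64(0.006911827786464707)) (array([ 0.64736709, -0.0432969 ,  0.31204072]), np.float64(0.002152213174243977))
corners [[0.481, 0.18, 0.0], [0.417, -0.036, 0.0], [0.665, -0.106, 0.0]]
```

carry_out([
  [1,0,0,0,0,0,-0.172],
  [1,0,0,0,0,0,-0.172],
  [1,0,0,0,0,0,-0.172],
  [1,0,0,0,0,0,-0.172],
  [1,0,0,0,0,0,-0.172],
  [1,0,0,0,0,0,-0.172],
  [1,0,0,0,0,0,-0.172],
  [1,0,0,0,0,0,-0.172],
  [1,0,0,0,0,0,-0.172],
  [1,0,0,0,0,0,-0.172],
  [1,0,0,0,0,0,-0.172],
  [1,0,0,0,0,0,-0.172],
  [1,0,0,0,0,0,-0.172],
  [1,0,0,0,0,0,-0.172],
  [1,0,0,0,0,0,-0.172],
])

```text
clock: 1.98
tcp_pos: [0.1493, -0.555, 0.2498]
orientation: [-0.0, 0.803, 0.596, 0.0]
wrist_force: [-0.2, -0.1, 0.1]
finger_gap: 0.0856
```

carry_out([
  [1,0.0514,0.0128,0,0,0,0],
  [1,0.0514,0.0128,0,0,0,0],
  [1,0.0514,0.0128,0,0,0,0],
  [1,0.0514,0.0128,0,0,0,0],
  [1,0.0514,0.0128,0,0,0,0],
  [1,0.0514,0.0128,0,0,0,0],
  [1,0.0514,0.0128,0,0,0,0],
  [1,0.0514,0.0128,0,0,0,0],
  [1,0.0514,0.0128,0,0,0,0],
  [1,0.0514,0.0128,0,0,0,0],
  [1,0.0483,-0.0098,0,0,0,0],
  [1,0.0483,-0.0098,0,0,0,0],
  [1,0.0483,-0.0098,0,0,0,0],
  [1,0.0483,-0.0098,0,0,0,0],
  [1,0.0483,-0.0098,0,0,0,0],
  [1,0.0483,-0.0098,0,0,0,0],
  [1,0.0483,-0.0098,0,0,0,0],
  [1,0.0483,-0.0098,0,0,0,0],
])

```text
clock: 4.22
tcp_pos: [0.4616, 0.2922, 0.2499]
orientation: [0.0, 0.804, 0.594, -0.0]
wrist_force: [0.2, -0.0, 0.4]
finger_gap: 0.0856
```

```bash
python3 - <<'E'
from h import *
from workcell import env
for n in ["wrist"]:
    c=env.read_camera(n); np.savez(f"pics/{n}1.npz",**c); cv2.imwrite(f"pics/{n}1.png",c["color"][:,:,::-1]);print(c["K"].round(1).tolist(),c["R"].round(3).tolist(),(-c["R"].T@c["t"]).round(3))
E
```

```text
[[309.7, 0.0, 319.2], [0.0, 309.7, 196.1], [0.0, 0.0, 1.0]] [[0.296, 0.955, 0.0], [0.91, -0.282, 0.304], [0.291, -0.09, -0.953]] [0.387 0.314 0.374]
```

View pics/wrist1.png

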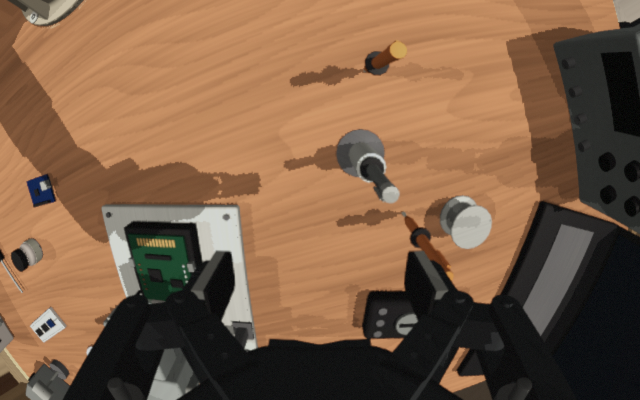

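The wrist view shows the grey pen's top at (390,195), the tube mouth near (369,163) and the gold row centred at (156,242). The right finger is near an orange pen, at (430,240). I'll cast rays for the pen top, mouth, row and orange pen.

```bash
cat >> h.py <<'E'
def fray(c,u,v):
    p=np.array([u-c["K"][0,2],v-c["K"][1,2]])/c["K"][0,0]; r=np.linalg.norm(p)+1e-12
    d=np.r_[p/r*np.sin(r),np.cos(r)]; return -c["R"].T@c["t"],c["R"].T@d
def fonz(c,u,v,z):
    o,d=fray(c,u,v); return o+d*(z-o[2])/d[2]
E
python3 - <<'E'
from h import *
c=load("wrist1")
print("pen top",fonz(c,390,195,.17)); print("collar/mouth",fonz(c,371,164,.088)); print("foot",fonz(c,361,153,.002))
h=cv2.cvtColor(c["color"],cv2.COLOR_RGB2HSV);m=cv2.inRange(h,(18,90,90),(38,255,255));k=np.zeros_like(m);k[230:255,130:185]=m[230:255,130:185]
q=np.array([fonz(c,*x,.05)[:2] for x in cv2.findNonZero(k).reshape(-1,2)]);mm=q.mean(0);w,v=np.linalg.eigh(np.cov((q-mm).T));d=v[:,1]*np.sign(v[1,1])
print("row",len(q),mm,"yaw",np.arctan2(-d[0],d[1]),np.ptp((q-mm)@d),np.ptp((q-mm)@v[:,0]))
T=load("top0");S=load("side0")
for n,t,s in (("far",(54,280),(142,476)),("near",(47,543),(371,497))):
    print("orange top",n,tri(T,(t[0]/4+160-.4,t[1]/4+120-.4),S,(s[0]/2.6+240-.3,s[1]/2.6+140-.3)))
E
```

```text
pen top [0.46313109 0.34260665 0.17      ]
collar/mouth [0.45815866 0.34359777 0.088     ]
foot [0.46269875 0.34415807 0.002     ]
row 279 [0.48408245 0.06461383] yaw -0.2828646819288901 0.05948509392574095 0.011847840768202845
orange top far (array([0.55399632, 0.37603112, 0.16272319]), np.float64(0.0037523862631930784))
orange top near (array([0.36662456, 0.37577315, 0.16527552]), np.float64(0.0019624662393669936))
```

carry_out([
  [1,0.0241,-0.0072,0,0,0,0],
  [1,0.0241,-0.0072,0,0,0,0],
  [1,0,0,0.03,0,0,0],
  [1,0,0,0.03,0,0,0],
  [0.6,0,0,0.03,0,0,0],
  [0,0,0,0.03,0,0,0],
  [-0.4,0,0,0,0,0,0],
  [-0.6,0,0,0,0,0,0],
  [-1,0,0,0,0,0,0],
  [-1,0,0,0,0,0,0],
  [-1,0,0,0,0,0,0],
  [-1,0,0,0,0,0,0],
], grip_force=30)

```text
clock: 5.78
tcp_pos: [0.4628, 0.3412, 0.1313]
orientation: [0.0, 0.804, 0.594, 0.001]
wrist_force: [0.2, -0.6, 5.8]
finger_gap: 0.0109
```

carry_out([
  [-1,0,0,-0.01,0,0,0],
  [-1,0,0,-0.025,0,0,0],
  [-1,0,0,-0.035,0,0,0],
  [-1,0,0,-0.035,0,0,0],
  [-1,0,0,-0.005,0,0,0],
  [-1,0,0,0,0,0,0],
  [-1,0,0,0,0,0,0],
])

```text
clock: 6.65
tcp_pos: [0.4615, 0.3405, 0.2386]
orientation: [-0.0, 0.804, 0.594, -0.001]
wrist_force: [-1.1, -0.2, 0.7]
finger_gap: 0.0109
```

```bash
python3 - <<'E'
from h import *
from workcell import env
s=env.get_state();print(s["tcp_pos"].round(4) if hasattr(s["tcp_pos"],"round") else s["tcp_pos"])
S=env.read_camera("side");T=env.read_camera("top");np.savez("pics/side2.npz",**S);np.savez("pics/top2.npz",**T)
x=np.array(s["tcp_pos"]);u,v=proj(S,x-[0,0,.06]).round().astype(int);print(u,v,proj(S,x-[0,0,.12]))
a=cv2.resize(S["color"][v-50:v+50,u-50:u+50,::-1],None,fx=6,fy=6,interpolation=2);print("origin",u-50,v-50)
cv2.imwrite("pics/s2.png",a)
E
```

```text
[0.4615 0.3405 0.2386]
339 309 [338.06553939 323.31246542]
origin 289 259
```

View pics/s2.png

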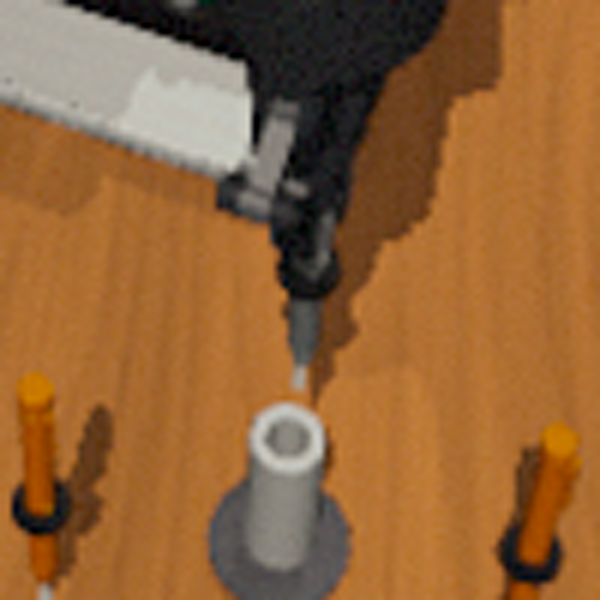

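The pen is held upright, with its tip at side-view (338.8,323.7) against a predicted (338.1,323.3), so the tip sits about 120 mm below the TCP. Next I'll hover over the start of the row.

carry_out([
  [-1,-0.0379,0.017,0,0,0,0],
  [-1,-0.0379,0.017,0,0,0,0],
  [-1,-0.0379,0.017,0,0,0,0],
  [-1,-0.0379,0.017,0,0,0,0],
  [-1,-0.0379,0.017,0,0,0,0],
  [-1,-0.0379,0.017,0,0,0,0],
  [-1,0,0,0.025,0,0,0],
  [-1,0,0,0.025,0,0,0],
  [-1,0,0,0.0075,0,0,0],
  [-1,0,0,0,0,0,0],
  [-1,0,0,0,0,0,0],
])

```text
clock: 8.12
tcp_pos: [0.4934, 0.0938, 0.1836]
orientation: [0.0, 0.804, 0.594, 0.001]
wrist_force: [-0.0, 0.9, -0.3]
finger_gap: 0.011
```

```bash
python3 - <<'E'
from h import *
from workcell import env
s=env.get_state();x=np.array(s["tcp_pos"]);print(x.round(4),np.round(s["wrist_force"],2))
S=env.read_camera("side");W=env.read_camera("wrist");np.savez("pics/side3.npz",**S);np.savez("pics/wrist3.npz",**W)
u,v=proj(S,x-[0,0,.12]).round().astype(int);print(u,v,proj(S,x-[0,0,.1205]),proj(S,[.4833,.063,.05]))
a=cv2.resize(S["color"][v-35:v+35,u-35:u+35,::-1],None,fx=7,fy=7,interpolation=2)
o=W["color"][100:300,180:480,::-1]; o=cv2.resize(o,(735,490)); print("origin",u-35,v-35)
cv2.imwrite("pics/s3.png",a);cv2.imwrite("pics/w3.png",o)
cv2.imwrite("pics/c3.png",np.hstack([cv2.resize(a,(400,400)),cv2.resize(W["color"][:,120:520,::-1],(400,400))]))
E
```

```text
[0.4934 0.0938 0.1836] [-0.04  0.86 -0.32]
331 256 [331.37189203 255.77038947] [335.35157335 251.07971811]
origin 296 221
```

View pics/c3.png

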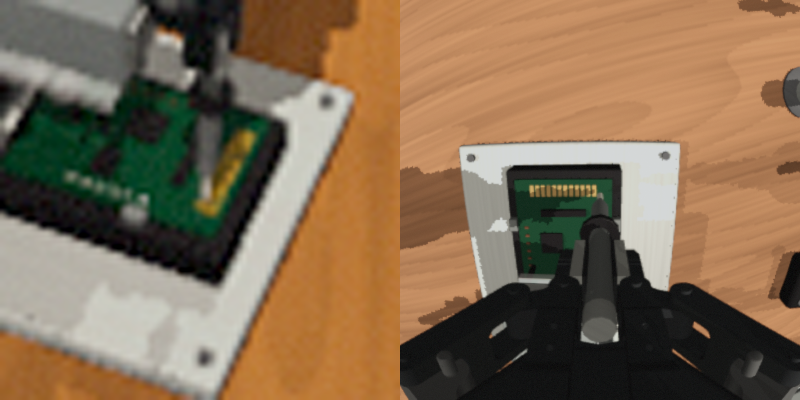

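The left crop (side) shows the tip at about (332,255), just over the catch-side end of the row. The right crop (wrist) shows the tip at (319,196) and the row from about (249,190) to (317,190). I'll measure the tip against the row in both views.

```bash
python3 - <<'E'
from h import *
W=load("wrist3");S=load("side3")
ax=np.array([[.294,.956],[.956,-.294]]) # tool x(press y), tool y(press x)
def gold(c,f,x0,x1,y0,y1):
    h=cv2.cvtColor(c["color"],cv2.COLOR_RGB2HSV);m=cv2.inRange(h,(16,90,80),(38,255,255));k=np.zeros_like(m);k[y0:y1,x0:x1]=m[y0:y1,x0:x1]
    return np.array([f(c,*p,.05)[:2] for p in cv2.findNonZero(k).reshape(-1,2)])
q=gold(W,fonz,240,325,180,202); r=q@ax.T; print("W row tx",np.percentile(r[:,0],[1,50,99]),"ty",np.percentile(r[:,1],[1,50,99]))
d=r[:,0]-np.median(r[:,0]); print("slope",np.polyfit(r[:,0],r[:,1],1)[0])
t=tri
print("W tip",ax@fonz(W,319,196,.0625)[:2])
q=gold(S,onz,325,345,235,262); r=q@ax.T; print("S row tx",np.percentile(r[:,0],[1,50,99]),"ty",np.percentile(r[:,1],[1,50,99]))
print("S tip",ax@onz(S,332.05,255.1,.0625)[:2])
o1,d1=fray(W,319,196);o2,d2=ray(S,332.05,255.1);s=np.linalg.lstsq(np.c_[d1,-d2],o2-o1,rcond=None)[0];print("tri",o1+s[0]*d1,o2+s[1]*d2)
print("tcp",ax@np.array([.4934,.0938]))
print("W pixels of crop near tip");cv2.imwrite("pics/w3z.png",cv2.resize(W["color"][165:235,235:345,::-1],None,fx=7,fy=7,interpolation=2))
E
```

```text
W row tx [0.17223444 0.20226157 0.2309251 ] ty [0.43800956 0.44333353 0.44891265]
slope -0.0033797162974616205
W tip [0.23352901 0.44492262]
S row tx [0.17080081 0.20005545 0.2305586 ] ty [0.43898955 0.44348355 0.45059386]
S tip [0.23103335 0.443381  ]
tri [0.49273151 0.09274637 0.06604979] [0.4915317  0.0931853  0.06564061]
tcp [0.2347324 0.4441132]
W pixels of crop near tip
```

View pics/w3z.png

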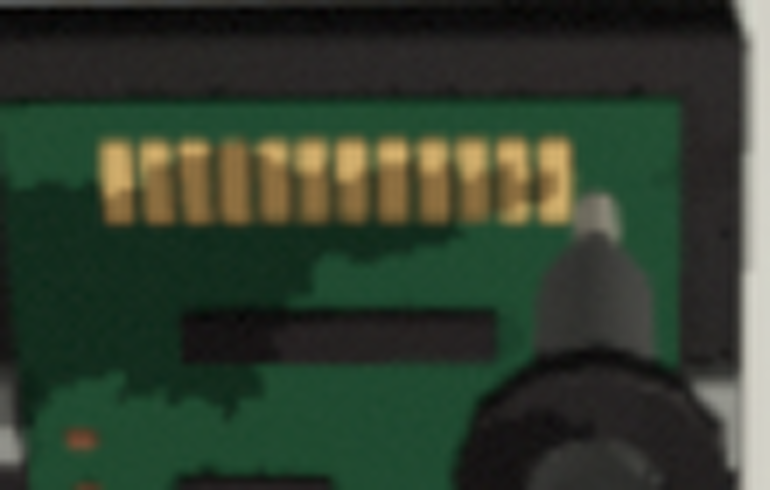

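```bash
cat > avg.py <<'E'
from workcell import env; import numpy as np
a=[]
for i in range(10):
    env.read_camera("side"); s=env.get_state(); a.append(np.r_[s["tcp_pos"],s["wrist_force"]])
print(np.mean(a,0).round(4),np.std(a,0).round(4),s["clock"])
E
python3 avg.py
```

```text
[ 0.493   0.0936  0.1831 -0.1447  0.078  -0.7277] [2.000e-04 1.000e-04 3.000e-04 4.211e-01 4.173e-01 4.199e-01] 8.725
```

carry_out([
  [-1,0,0,0.004,0,0,0],
  [-1,0,0,0.004,0,0,0],
  [-1,0,0,0.004,0,0,0],
  [-1,0,0,0.003,0,0,0],
  [-1,0,0,0,0,0,0],
])

```text
clock: 9.35
tcp_pos: [0.4927, 0.0935, 0.1676]
orientation: [0.0, 0.804, 0.594, -0.0]
wrist_force: [0.4, 0.3, 0.4]
finger_gap: 0.0111
```

```bash
python3 avg.py
```

```text
[ 0.4928  0.0935  0.1679 -0.2862 -0.2754  0.5854] [0.     0.     0.     0.4659 0.6785 0.6865] 9.85
```

carry_out([
  [-1,-0.0037,0,0.0003,0,0,0],
  [-1,-0.0037,0,0,0,0,0],
  [-1,-0.0037,0,0,0,0,0],
  [-1,-0.0037,0,0,0,0,0],
  [-1,-0.0037,0,0,0,0,0],
  [-1,-0.0037,0,0,0,0,0],
  [-1,-0.0037,0,0,0,0,0],
  [-1,-0.0037,0,0,0,0,0],
  [-1,-0.0037,0,0,0,0,0],
  [-1,-0.0037,0,0,0,0,0],
  [-1,-0.0037,0,0,0,0,0],
  [-1,-0.0037,0,0,0,0,0],
  [-1,-0.0037,0,0,0,0,0],
  [-1,-0.0037,0,0,0,0,0],
  [-1,-0.0037,0,0,0,0,0],
  [-1,-0.0037,0,0,0,0,0],
  [-1,-0.0037,0,0,0,0,0],
])

```text
clock: 11.98
tcp_pos: [0.4742, 0.0332, 0.1675]
orientation: [0.0, 0.804, 0.594, -0.0]
wrist_force: [-0.0, 1.4, -0.0]
finger_gap: 0.0111
```

```bash
python3 - <<'E'
from h import *
from workcell import env
W=env.read_camera("wrist");np.savez("pics/wrist4.npz",**W)
cv2.imwrite("pics/w4z.png",cv2.resize(W["color"][150:240,250:400,::-1],None,fx=5,fy=5,interpolation=2))
s=env.get_state();print(np.round(s["tcp_pos"],4),np.round(s["wrist_force"],2))
E
```

```text
[0.474  0.0327 0.1674] [-0.11 -0.51  0.69]
```

View pics/w4z.png

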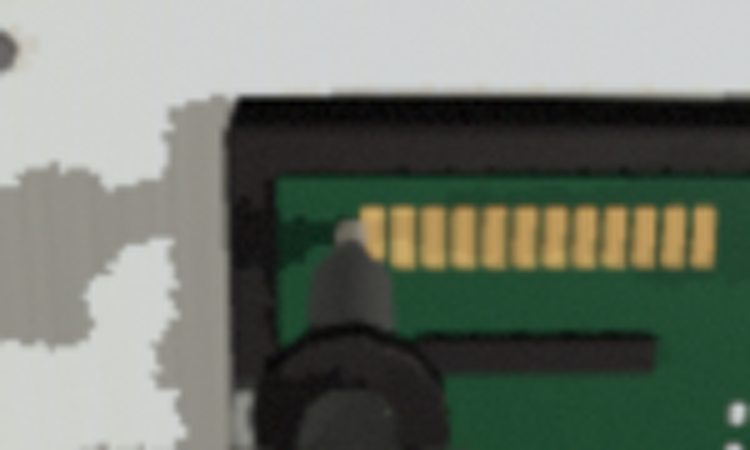

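The tip has travelled past the 12th contact, to (350,232) in the crop, lined up with the row. Now lifting and going back over the stand.

carry_out([
  [-1,0,0,-0.0128,0,0,0],
  [-1,0,0,-0.03,0,0,0],
  [-1,0,0,-0.03,0,0,0],
  [-1,0.0484,-0.017,0,0,0,0],
  [-1,0.0484,-0.017,0,0,0,0],
  [-1,0.0484,-0.017,0,0,0,0],
  [-1,0.0484,-0.017,0,0,0,0],
  [-1,0.0484,-0.017,0,0,0,0],
  [-1,0.0483,-0.017,0,0,0,0],
  [-1,0,0,0,0,0,0],
  [-1,0,0,0,0,0,0],
  [-1,0,0,0,0,0,0],
])

```text
clock: 13.52
tcp_pos: [0.4624, 0.3398, 0.2405]
orientation: [0.0, 0.805, 0.593, -0.0]
wrist_force: [0.4, -0.2, -1.1]
finger_gap: 0.0111
```

```bash
python3 avg.py; python3 - <<'E'
from h import *
from workcell import env
S=env.read_camera("side");np.savez("pics/side5.npz",**S)
a=load("side2")["color"][300:350,310:365].astype(float);b=S["color"][300:350,310:365].astype(float)
print("diff to pre-stroke view",np.abs(a-b).mean(), cv2.phaseCorrelate(a.mean(2)[15:35,15:40].copy(),b.mean(2)[15:35,15:40].copy()))
E
```

```text
[ 0.4625  0.3402  0.2404 -0.0392  0.1766 -0.2626] [1.000e-04 4.000e-04 1.000e-04 4.420e-01 3.814e-01 6.746e-01] 14.025
diff to pre-stroke view 3.3564848484848486 ((0.3618819934035802, 0.022446022250374398), 0.8670578569083336)
```

carry_out([
  [-1,0.001,0,0.025,0,0,0],
  [-1,0,0,0.025,0,0,0],
  [-1,0,0,0.025,0,0,0],
  [-1,0,0,0.025,0,0,0],
  [-1,0,0,0.0085,0,0,0],
  [-1,0,0,0,0,0,0],
  [-1,0,0,0,0,0,0],
])

```text
clock: 14.95
tcp_pos: [0.4628, 0.342, 0.1323]
orientation: [0.0, 0.804, 0.594, 0.0]
wrist_force: [0.2, 0.5, 0.7]
finger_gap: 0.011
```

carry_out([
  [-0.7,0,0,0,0,0,0],
  [-0.5,0,0,0,0,0,0],
  [-0.2,0,0,0,0,0,0],
  [0,0,0,0,0,0,0],
  [0,0,0,0,0,0,0],
  [0,0,0,-0.02,0,0,0],
  [0,0,0,-0.05,0,0,0],
  [0,0,0,-0.05,0,0,0],
  [0,0,0,-0.05,0,0,0],
  [0,0,0,-0.03,0,0,0],
  [0,0,0,0,0,0,0],
])

```text
clock: 16.32
tcp_pos: [0.4636, 0.3424, 0.3347]
orientation: [0.0, 0.804, 0.594, 0.003]
wrist_force: [-0.2, -0.0, -0.3]
finger_gap: 0.0428
```

```bash
python3 - <<'E'
from h import *
from workcell import env
S=env.read_camera("side");T=env.read_camera("top");np.savez("pics/side6.npz",**S);np.savez("pics/top6.npz",**T)
a=cv2.resize(S["color"][290:370,280:395,::-1],None,fx=5,fy=5,interpolation=2)
W=env.read_camera("wrist");np.savez("pics/wrist6.npz",**W);cv2.imwrite("pics/s6.png",a)
print(env.get_state()["tcp_pos"])
d0=load("side0")["color"][300:365,325:352].astype(float);print("diff",np.abs(d0-S["color"][300:365,325:352]).mean())
# refine knob: dark blobs near expectation
for n,c,f in(("S",load("side0"),(288,222)),("T",load("top0"),(258,167))):
    g=c["color"].max(2);u,v=f;sub=g[v-7:v+8,u-7:u+8];m=(sub<55);ys,xs=np.nonzero(m);print(n,len(xs),xs.mean()+u-7,ys.mean()+v-7)
E
```

```text
[0.46218023 0.34167573 0.33042802]
diff 7.34985754985755
S 37 288.4054054054054 223.94594594594594
T 1 259.0 167.0
```

View pics/s6.png

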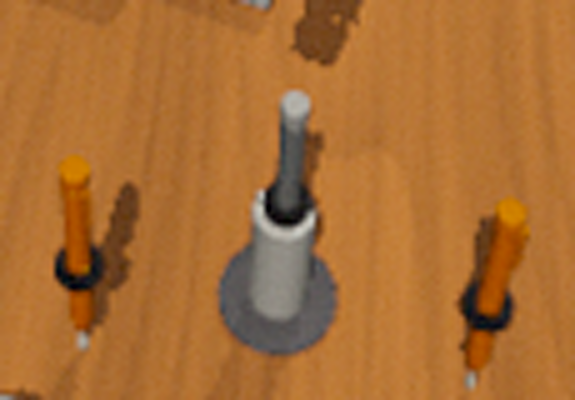

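The pen hangs upright with its collar seated on the mouth, and the orange pens haven't moved. Now the catch knob: the target in tool axes is tx 0.3005, ty 0.544.

carry_out([
  [-0.15,-0.0324,0.0405,0,0,0,0],
  [-0.15,-0.0324,0.0405,0,0,0,0],
  [-0.15,-0.0324,0.0405,0,0,0,0],
  [-0.15,-0.0324,0.0405,0,0,0,0],
  [-0.15,-0.0324,0.0405,0,0,0,0],
  [-0.15,0,0,0.03,0,0,0],
  [-0.15,0,0,0.03,0,0,0],
  [-0.15,0,0,0.01,0,0,0],
  [-0.15,0,0,0,0,0,0],
])

```text
clock: 17.6
tcp_pos: [0.6076, 0.1275, 0.2605]
orientation: [-0.001, 0.804, 0.594, -0.001]
wrist_force: [0.1, -0.7, 0.1]
finger_gap: 0.0361
```

```bash
python3 - <<'E'
from h import *
from workcell import env
W=env.read_camera("wrist");S=env.read_camera("side");s=env.get_state();x=np.array(s["tcp_pos"])
print(x.round(4),np.round(s["wrist_force"],2),s["finger_gap"])
K=np.array([.608,.1274,.212])
p=W["R"]@K+W["t"];th=np.arctan2(np.hypot(*p[:2]),p[2]);uv=W["K"][:2,2]+309.7*th*p[:2]/np.hypot(*p[:2]);print("knob in wrist",uv)
a=W["color"][150:400,170:470,::-1];u,v=288,222
b=S["color"][v-50:v+30,u-50:u+46,::-1]
cv2.imwrite("pics/k7.png",np.hstack([cv2.resize(a,(400,333)),cv2.resize(b,(400,333),interpolation=2)]))
E
```

```text
[0.6086 0.1277 0.2626] [0.39 0.42 0.81] 0.03655936593349515
knob in wrist [321.1611617  232.18449982]
```

View pics/k7.png

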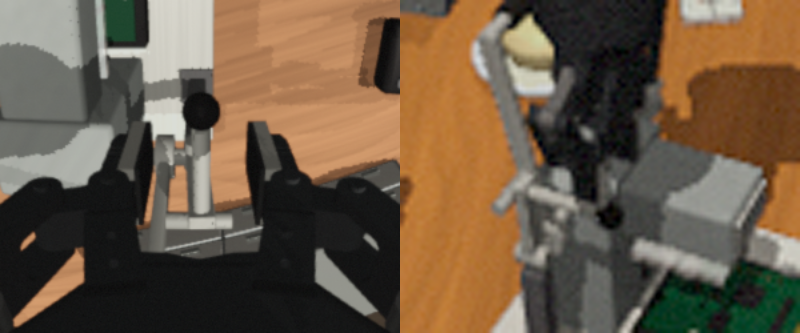

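The knob shows at wrist (321.5,232.5) against a predicted (321.2,232.2), centred between the fingers and clear. Descending and gripping it lightly.

carry_out([
  [-0.15,0,0,0.02,0,0,0],
  [-0.15,0,0,0.02,0,0,0],
  [-0.15,0,0,0.0065,0,0,0],
  [-0.4,0,0,0,0,0,0],
  [-0.6,0,0,0,0,0,0],
  [-1,0,0,0,0,0,0],
  [-1,0,0,0,0,0,0],
  [-1,0,0,0,0,0,0],
], grip_force=20)

```text
clock: 18.7
tcp_pos: [0.6088, 0.1276, 0.2163]
orientation: [0.0, 0.804, 0.594, 0.001]
wrist_force: [-0.9, 1.1, 6.5]
finger_gap: 0.016
```

```bash
python3 - <<'E'
from workcell import env;import numpy as np
s=env.get_state();x=np.array(s["tcp_pos"]);print(x,s["finger_gap"],np.round(s["wrist_force"],2))
c=np.linspace(.07,1.72,12);print(np.diff(62*np.sin(c)).round(1),(-np.diff(62*np.cos(c))).round(1))
E
```

```text
[0.60882009 0.1276248  0.21631647] 0.01596001327148897 [-0.86  1.13  6.52]
[ 9.2  8.9  8.4  7.7  6.8  5.8  4.7  3.4  2.1  0.7 -0.7] [1.3 2.7 4.  5.2 6.3 7.2 8.  8.6 9.1 9.3 9.3]
```

carry_out([
  [-1,0.0092,0,0.0013,0,0,0],
  [-1,0.0089,0,0.0027,0,0,0],
  [-1,0.0084,0,0.004,0,0,0],
  [-1,0.0077,0,0.0052,0,0,0],
  [-1,0.0068,0,0.0063,0,0,0],
  [-1,0.0058,0,0.0072,0,0,0],
  [-1,0.0047,0,0.008,0,0,0],
  [-1,0.0034,0,0.0086,0,0,0],
  [-1,0.0021,0,0.0091,0,0,0],
  [-1,0.0007,0,0.0093,0,0,0],
  [-1,-0.0007,0,0.0093,0,0,0],
  [-1,0,0,0.002,0,0,0],
  [-1,0,0,0,0,0,0],
])

```text
clock: 20.32
tcp_pos: [0.6255, 0.1838, 0.1415]
orientation: [-0.001, 0.804, 0.595, 0.001]
wrist_force: [1.5, 5.5, -1.4]
finger_gap: 0.0161
```

carry_out([
  [-0.5,0,0,0,0,0,0],
  [-0.15,0,0,0,0,0,0],
  [-0.15,0,0,0,0,0,0],
  [-0.15,0,0,-0.01,0,0,0],
  [-0.15,0,0,-0.02,0,0,0],
  [-0.15,0,0,-0.03,0,0,0],
  [-0.15,0,0,0,0,0,0],
  [-0.15,0,0,0,0,0,0],
])

```text
clock: 21.32
tcp_pos: [0.6252, 0.1818, 0.2023]
orientation: [0.0, 0.805, 0.594, 0.0]
wrist_force: [-0.1, 0.5, 0.2]
finger_gap: 0.0363
```

```bash
python3 - <<'E'
from h import *
from workcell import env
W=env.read_camera("wrist");S=env.read_camera("side");s=env.get_state();print(np.round(s["tcp_pos"],4))
np.savez("pics/wrist8.npz",**W);np.savez("pics/side8.npz",**S);cv2.imwrite("pics/w8.png",W["color"][:,:,::-1])
def fproj(c,X):
    p=c["R"]@X+c["t"];r=np.hypot(*p[:2]);return c["K"][:2,2]+c["K"][0,0]*np.arctan2(r,p[2])*p[:2]/r
O=np.array([.608,.1274])-np.array([.956,-.294])*.009-np.array([.294,.956])*(.095+.062*np.sin(.07))
for a in (1.3,1.5,1.6,1.7):
    X=np.r_[O+np.array([.956,-.294])*.009+np.array([.294,.956])*(.095+.062*np.sin(a)),.15+.062*np.cos(a)]
    print(a,X.round(3),"W",fproj(W,X).round(1),"S",proj(S,X).round(1))
for c,ctr,R in((W,fproj(W,X),25),(S,proj(S,X),14)):
    u,v=ctr.round().astype(int);m=(c["color"][v-R:v+R,u-R:u+R].max(2)<60).astype(np.uint8)
    n,l,st,ce=cv2.connectedComponentsWithStats(m)
    print([(st[i,2:].tolist(),(ce[i]+[u-R,v-R]).round(1).tolist()) for i in range(1,n) if st[i,4]>8])
E
```

```text
[0.6246 0.1818 0.2012]
1.3 [0.624 0.18  0.167] W [318.3 239.9] S [279.3 250.6]
1.5 [0.625 0.182 0.154] W [321.8 231.1] S [279.2 254.3]
1.6 [0.625 0.183 0.148] W [321.9 227.1] S [279.3 255.9]
1.7 [0.625 0.182 0.142] W [321.1 223.3] S [279.5 257.4]
[([26, 27, 554], [322.6, 226.9])]
[([14, 10, 92], [272.5, 246.6]), ([6, 9, 33], [290.6, 246.1]), ([14, 12, 88], [274.8, 258.8])]
```

carry_out([
  [-1,0,0,0,0,0,0],
  [-1,0,0,0,0,0,0],
  [-1,0,0,0,0,0,0],
  [-1,0,0,0.015,0,0,0],
  [-1,0,0,0.01,0,0,0],
  [-1,0,0,0.004,0,0,0],
  [-1,0,0,0.004,0,0,0],
  [-1,0,0,0,0,0,0],
])

```text
clock: 22.42
tcp_pos: [0.625, 0.1819, 0.1698]
orientation: [0.0, 0.804, 0.594, 0.0]
wrist_force: [-0.9, -0.1, 2.1]
finger_gap: 0.0
```

carry_out([
  [-1,0,0,0.002,0,0,0],
  [-1,0,0,0.001,0,0,0],
  [-1,0,0,0,0,0,0],
])

```text
clock: 22.8
tcp_pos: [0.6253, 0.182, 0.1689]
orientation: [0.001, 0.804, 0.594, 0.001]
wrist_force: [-4.7, -1.0, 12.1]
finger_gap: 0.0001
```

The catch is against its stop: 12 N at the knob with under 1 mm of further movement. Next I'll go above the lever grip and turn the jaws.

carry_out([
  [-1,0,0,-0.048,0,0,0],
  [-1,0,0,-0.049,0,0,0],
  [-1,0,0,-0.049,0,0,0],
  [-1,0,0,-0.049,0,0,0],
  [-1,-0.0391,0.0223,0,0,0,0],
  [-1,-0.0391,0.0223,0,0,0,0],
  [-1,-0.0391,0.0222,0,0,0,0],
  [-1,-0.039,0.0222,0,0,0,0],
  [-0.2,0,0,0,0,0,0.1746],
  [0,0,0,0,0,0,0.1746],
  [0,0,0,0,0,0,0.1746],
  [0,0,0,0,0,0,0.1746],
  [0,0,0,0,0,0,0.1746],
  [0,0,0,0,0,0,0.1746],
  [0,0,0,0,0,0,0.1746],
  [0,0,0,0,0,0,0.1746],
  [0,0,0,0,0,0,0.1742],
  [0,0,0,0,0,0,0],
])

```text
clock: 25.05
tcp_pos: [0.6644, 0.0063, 0.3611]
orientation: [0.0, 0.989, -0.148, 0.0]
wrist_force: [0.7, 0.6, 0.2]
finger_gap: 0.0427
```

```bash
python3 - <<'E'
from h import *
from workcell import env
W=env.read_camera("wrist");s=env.get_state();print(np.round(s["tcp_pos"],4),np.round(s["orientation"],3),np.round(s["joint_pos"],2))
cv2.imwrite("pics/w9.png",W["color"][:,:,::-1]);np.savez("pics/wrist9.npz",**W)
def fproj(c,X):
    p=c["R"]@X+c["t"];r=np.hypot(*p[:2]);return c["K"][:2,2]+c["K"][0,0]*np.arctan2(r,p[2])*p[:2]/r
G=np.array([.6643,.0062,.3076]);yp=np.array([.294,.956,0])
print("grip",fproj(W,G),"ends",fproj(W,G+.055*yp),fproj(W,G-.055*yp))
m=(W["color"].max(2)<60);
for v in range(120,300,12): print(v,"".join("#" if m[v,u] else "." for u in range(200,440,4)))
E
```

```text
[0.6644 0.0063 0.3612] [ 0.     0.989 -0.147  0.   ] [-0.11  0.52  0.63  1.68 -0.    1.76]
grip [318.75745061 227.18339649] ends [318.69742877 138.6418054 ] [318.82495138 298.43922418]
120 .......###########........................................#.
132 ................#.........................................##
144 ...........................#######..........................
156 ...........................#######..........................
168 ...........................#######..........................
180 ...........................#######..........................
192 ...........................#######..........................
204 ...........................#######..........................
216 ...........................#######..........................
228 ...........................#######..........................
240 ...........................#######..........................
252 .............##...##.......#######.......##...#.............
264 ...........###...###.......#######.......###...##...........
276 #.........###...####.......#######......#####...###.........
288 ##.....############........#######.......############.....##
```

The grip bar sits at u 308–334 in the wrist image, starting near v 140, which matches the prediction and is centred between the fingers. Descending and gripping.

carry_out([
  [0,0,0,0.02,0,0,0],
  [0,0,0,0.02,0,0,0],
  [0,0,0,0.01,0,0,0],
  [-0.4,0,0,0,0,0,0],
  [-0.6,0,0,0,0,0,0],
  [-1,0,0,0,0,0,0],
  [-1,0,0,0,0,0,0],
  [-1,0,0,0,0,0,0],
], grip_force=40)

```text
clock: 26.1
tcp_pos: [0.6644, 0.0063, 0.3118]
orientation: [0.0, 0.989, -0.149, 0.0]
wrist_force: [0.0, -0.7, 0.5]
finger_gap: 0.0165
```

```bash
python3 - <<'E'
import numpy as np
l=np.linspace(0,1.6,19);a=1.745-l
print(np.c_[np.diff(-160*np.cos(a)),-np.diff(160*np.sin(a))].round(1).tolist())
E
```

```text
[[-14.1, -1.8], [-14.2, -0.6], [-14.2, 0.7], [-14.1, 1.9], [-13.9, 3.2], [-13.5, 4.4], [-13.1, 5.6], [-12.5, 6.7], [-11.9, 7.8], [-11.1, 8.8], [-10.3, 9.8], [-9.4, 10.7], [-8.4, 11.5], [-7.4, 12.2], [-6.3, 12.8], [-5.1, 13.3], [-3.9, 13.7], [-2.7, 14.0]]
```

carry_out([
  [-1,-0.0141,0,-0.0018,0,0,0],
  [-1,-0.0142,0,-0.0006,0,0,0],
  [-1,-0.0142,0,0.0007,0,0,0],
  [-1,-0.0141,0,0.0019,0,0,0],
  [-1,-0.0139,0,0.0032,0,0,0],
  [-1,-0.0135,0,0.0044,0,0,0],
  [-1,-0.0131,0,0.0056,0,0,0],
  [-1,-0.0125,0,0.0067,0,0,0],
  [-1,-0.0119,0,0.0078,0,0,0],
  [-1,-0.0111,0,0.0088,0,0,0],
  [-1,-0.0103,0,0.0098,0,0,0],
  [-1,-0.0094,0,0.0107,0,0,0],
  [-1,-0.0084,0,0.0115,0,0,0],
  [-1,-0.0074,0,0.0122,0,0,0],
  [-1,-0.0063,0,0.0128,0,0,0],
  [-1,-0.0051,0,0.0133,0,0,0],
  [-1,-0.0039,0,0.0137,0,0,0],
  [-1,-0.0027,0,0.014,0,0,0],
  [-1,0,0,0,0,0,0],
  [-1,0,0,0,0,0,0],
])

```text
clock: 28.6
tcp_pos: [0.4876, 0.0603, 0.1784]
orientation: [0.001, 0.989, -0.149, 0.002]
wrist_force: [-1.7, -3.5, 7.8]
finger_gap: 0.0163
```

carry_out([
  [-1,0,0,0.002,0,0,0],
  [-1,0,0,0.002,0,0,0],
  [-1,0,0,0,0,0,0],
  [-1,0,0,0,0,0,0],
], grip_force=60)

```text
clock: 29.1
tcp_pos: [0.487, 0.0605, 0.1747]
orientation: [0.001, 0.989, -0.149, 0.002]
wrist_force: [-3.8, -2.3, 11.2]
finger_gap: 0.0165
```

```bash
python3 avg.py
```

```text
[ 0.487   0.0605  0.1747 -4.8721 -2.4744 10.408 ] [0.     0.     0.     0.3288 0.486  0.3809] 29.6
```

carry_out([
  [-1,0,0,0.002,0,0,0],
  [-1,0,0,0.002,0,0,0],
  [-1,0,0,0,0,0,0],
  [-1,0,0,0,0,0,0],
])

```text
clock: 30.1
tcp_pos: [0.4864, 0.0607, 0.1703]
orientation: [0.001, 0.989, -0.149, 0.001]
wrist_force: [-5.2, -2.1, 10.1]
finger_gap: 0.0162
```

```bash
python3 avg.py; python3 - <<'E'
from h import *
from workcell import env
S=env.read_camera("side");T=env.read_camera("top")
np.savez("pics/side10.npz",**S);np.savez("pics/top10.npz",**T)
a=cv2.resize(S["color"][180:300,230:390,::-1],(800,600),interpolation=2)[:, :]
b=T["color"][120:270,130:480,::-1]
cv2.imwrite("pics/f.png",np.hstack([cv2.resize(S["color"][195:285,245:365,::-1],(400,300),interpolation=2),cv2.resize(b,(400,300))]))
cv2.imwrite("pics/f.png",np.vstack([cv2.resize(S["color"][195:285,240:370,::-1],(560,388),interpolation=2),cv2.resize(T["color"][125:265,140:480,::-1],(560,210))]))
O=np.array([.608,.1274])-np.array([.956,-.294])*.009-np.array([.294,.956])*(.095+.062*np.sin(.07))
for l in (1.45,1.5,1.55,1.6):
    al=1.745-l;x=.07-.16*np.cos(al);z=.15+.16*np.sin(al)
    print(l,[proj(S,np.r_[O+np.array([.956,-.294])*x+np.array([.294,.956])*y,z]).round(1).tolist() for y in (.055,.03,-.055)],round(z,4),(O+np.array([.956,-.294])*x).round(4))
E
```

```text
[ 0.4864  0.0607  0.1703 -5.4167 -2.0864  9.7221] [0.     0.     0.     0.6572 0.5641 0.6207] 30.6
1.45 [[327.5, 227.2], [331.0, 221.2], [342.0, 202.0]] 0.1965 [0.4908 0.0595]
1.5 [[328.2, 229.5], [331.7, 223.5], [342.5, 204.2]] 0.1888 [0.4887 0.0601]
1.55 [[328.7, 231.8], [332.2, 225.7], [343.0, 206.5]] 0.181 [0.4871 0.0606]
1.6 [[329.1, 234.0], [332.5, 227.9], [343.2, 208.6]] 0.1731 [0.4858 0.061 ]
```

View pics/f.png

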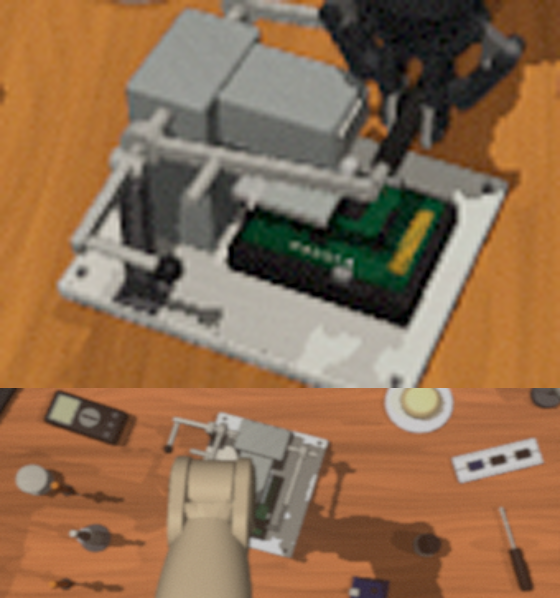

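The catch is right over: its knob is at side-view (279,257), against a predicted (279.5,257.4) for 1.7 rad. The near end of the grip is at about (328.7,234.9), against a predicted (329.1,234.0) for 1.6 rad. The force hasn't risen at a stop yet, so I'll press on gently.

carry_out([
  [-1,0,0,0.002,0,0,0],
  [-1,0,0,0.002,0,0,0],
  [-1,0,0,0,0,0,0],
  [-1,0,0,0,0,0,0],
])

```text
clock: 31.2
tcp_pos: [0.4862, 0.0608, 0.1685]
orientation: [0.0, 0.989, -0.149, 0.001]
wrist_force: [-10.9, -2.6, 26.3]
finger_gap: 0.0163
```

```bash
cat > cmp.py <<'E'
from h import *
from workcell import env
import sys
S=env.read_camera("side");np.savez(f"pics/{sys.argv[1]}.npz",**S)
# lever arm (catch side): mean shift vs side10 around grip end / arm
for n,(x0,x1,y0,y1) in {"arm":(280,330,222,242),"fixed":(280,330,255,280)}.items():
    a=cv2.cvtColor(load("side10")["color"],6)[y0:y1,x0:x1].astype(np.float32);b=cv2.cvtColor(S["color"],6)[y0:y1,x0:x1].astype(np.float32)
    w=cv2.createHanningWindow(a.shape[::-1],cv2.CV_32F);print(n,cv2.phaseCorrelate(a,b,w),np.abs(a-b).mean())
E
python3 cmp.py side11; python3 avg.py
```

```text
arm ((-0.04056426785886558, 0.2598481858237527), 1.011410849571228) 1.870614
fixed ((-0.15677666406785917, 0.5510333949712418), 1.0298377616882324) 0.7981463
[  0.4862   0.0608   0.1685 -11.1097  -2.099   25.592 ] [0.     0.     0.     0.5792 0.3122 0.4159] 31.75
```

The force rose from 10 to 26 N with under 2 mm of movement, so the lever is at its stop. I'll ease the push by 1 mm, check, and hand in.

carry_out([
  [-1,0,0,-0.001,0,0,0],
  [-1,0,0,0,0,0,0],
  [-1,0,0,0,0,0,0],
])

```text
clock: 32.12
tcp_pos: [0.4862, 0.0608, 0.1689]
orientation: [0.001, 0.989, -0.149, 0.001]
wrist_force: [-9.3, -2.0, 21.1]
finger_gap: 0.0161
```

```bash
python3 avg.py; python3 - <<'E'
from h import *
from workcell import env
T=env.read_camera("top")["color"];T0=load("top0")["color"]
for n,(x0,x1,y0,y1) in dict(meter=(160,225,120,165),reel=(145,172,172,200),penstand=(175,212,210,240),dish=(370,418,112,156),bread=(412,472,156,192),jar=(388,412,218,240),driver=(440,465,203,262),spare=(348,380,248,270)).items():
    print(n,np.abs(T[y0:y1,x0:x1].astype(float)-T0[y0:y1,x0:x1]).mean().round(1),end="; ")
s=env.get_state();print(s["finger_gap"],s["clock"]);print(env.hand_in())
E
```

```text
[ 0.4862  0.0608  0.1689 -9.2252 -2.0955 21.3835] [0.     0.     0.     0.2465 0.4741 0.4562] 32.625
meter 3.6; reel 15.9; penstand 4.3; dish 3.7; bread 3.5; jar 26.2; driver 3.3; spare 13.8; 0.016311113522516487 32.675
the job is handed in; nothing more can be done
None
```

```bash
python3 - <<'E'
from h import *
for f in ("top0","top2","top6","top10"):
    c=load(f)["color"];h=cv2.cvtColor(c,cv2.COLOR_RGB2HSV)
    def cen(m,x0,x1,y0,y1):
        p=cv2.findNonZero(m[y0:y1,x0:x1]).reshape(-1,2);return len(p),(p.mean(0)+[x0,y0]).round(1).tolist()
    print(f,"reel",cen(cv2.inRange(h,(0,0,120),(180,60,255)),140,174,168,205),"jar lid",cen(cv2.inRange(h,(0,0,0),(180,255,60)),385,415,215,242),"spare",cen(cv2.inRange(h,(105,80,20),(140,255,255)),345,382,246,272))
E
```

```text
Traceback (most recent call last):
AttributeError: 'NoneType' object has no attribute 'reshape'
```

```bash
python3 - <<'E'
from h import *
for f in ("top0","top2","top6","top10"):
    h=cv2.cvtColor(load(f)["color"],cv2.COLOR_RGB2HSV)
    for n,lo,hi,(x0,x1,y0,y1) in (("reel",(0,0,110),(180,90,255),(140,174,168,205)),("jar",(0,0,0),(180,255,60),(385,415,215,242)),("spare",(105,80,20),(140,255,255),(345,382,246,272))):
        y,x=np.nonzero(cv2.inRange(h,lo,hi)[y0:y1,x0:x1]);print(f,n,len(x),round(x.mean()+x0,1) if len(x) else None,round(y.mean()+y0,1) if len(x) else None)
E
```

```text
top0 reel 323 159.1 185.4
top0 jar 0 None None
top0 spare 105 365.7 260.6
top2 reel 300 159.5 185.3
top2 jar 0 None None
top2 spare 133 365.0 260.0
top6 reel 330 158.7 185.7
top6 jar 0 None None
top6 spare 145 365.2 259.8
top10 reel 306 158.9 185.4
top10 jar 76 398.6 228.7
top10 spare 123 363.5 259.8
```

The whole job is done and handed in at about 33 s of the 72 s allowed; no verdict was reported.

- **Pen:** I drew the tip along all 12 contacts from the catch's side, about 2.1 s at roughly 1.3 N (about 4 mm of spring). A close view showed the tip past the last contact. The pen went back in its stand, and the picture after letting go showed it upright with its collar on the mouth.
- **Catch:** A camera check put it at about 1.6 rad after the first flip, so I pressed the knob down to its stop, where it took 12 N with under 1 mm of give. The final view matches 1.7 rad to within half a pixel.
- **Lever:** I pulled it by its grip after the catch was over. The push rose from 10 to 26 N with under 2 mm of movement, which shows the stop. I eased off slightly and am still holding it at about 21 N.
- **One disagreement:** the lever reached its stop 5–7 mm lower at the gripper than my geometry predicted. That could be the bar seating differently in the fingers or calibration error. The force is my evidence for the stop.
- **Rest of the bench:** A before/after comparison showed changes at the reel, jar and spare board.
    - **Reel:** its centroid is unchanged to within half a pixel.
    - **Spare board:** its centroid shifted by up to 2 px, probably the arm's shadow on it.
    - **Jar:** my position check failed because the colour mask found nothing in the earlier pictures. I put the change there down to the arm's shadow too, since nothing was moved near it.

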